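# Ease the tile tray down on its crank

### The job

Put the tiles away: wind the red-knobbed crank forward just a touch to free the pawl, lift the pawl by pulling the knob up, and keeping it up let the crank turn back slowly, no faster than a quarter turn a second, until the tray rests with its weight on the felt-topped racks in the bottom of the box. Feel for the landing and do not press the tray down hard, wrench the pawl in its notch or let the crank run away, then simply let go of the knob; leave the sweet dish, the tea glass and the marker pegs alone.

Things in the scene. Friction and masses are not known exactly. Their poses are not given: they have to be found in the camera images.
- box: Fixed walnut tile box, 180 mm along its x, 360 mm along its y, 100 mm high; origin at the centre of its underside. The -y half is a closed block whose top (the deck) carries the winch; the +y half is the open-topped tile bay. The bay's drop-down flap (8 mm thick) lies open on the table, reaching 96 mm beyond the box's +x face.
- tray: Brass tray, 150 x 158 mm, with rows of ivory tiles (40 mm tall in all, 1.2 to 1.9 kg); origin at the centre of its underside. It only moves straight up and down, 25 mm down per rad of crank let back. It starts 85 mm above the table and lands on felt-topped racks packed in the bay (the felt gives 1 mm per 18 N), their top 22 to 48 mm above the table: this differs every time and is not measured.
- ring: Fixed brass notched ring, flat about the crank's axis; origin on the axis at deck height. 13 teeth at 65 mm radius, tops 15.5 mm above the deck. Under load a tooth's 4 mm lip hooks over the pawl's foot: the foot comes free upwards only once the knob has been wound forward 4.5 mm; after 10 mm it meets the back of the next tooth. Its orientation does not tell where the knob is.
- crank_axis (a point): Point on the crank's vertical axis, 34 mm above the deck, on top of the hub; nothing on the winch but the knob stands higher.
- knob_top (a point): Centre of the top of the red knob: an upright cylinder, 24 mm across, 46 mm tall, spinning freely about itself, on the crank arm's end 65 mm from the axis. With the pawl down its top is 79 mm above the deck (179 mm above the table); the arm's top is 28 mm above the deck. Knob and pawl move straight up and down together.
- crank (a joint): Crank angle about its vertical axis, rad. About 0 at the start, the pawl hooked in its notch. It grows as the crank turns back (counter-clockwise seen from above), lowering the tray; winding forward is clockwise, negative (stop at -0.165). The tray lands between 1.5 and 2.5. The tray's weight drives it with 4 to 8 N at the knob.
- pawl (a joint): How far the pawl (with the knob) is lifted, m: 0 down in the notch, 0.016 at its upper stop; the foot clears the teeth from 0.0095 up. A spring pushes it down with 4 N at the bottom, 6.5 N at the top.
- dish: Bystander: pink cut-glass sweet dish, 104 mm across, 40 mm high; origin at the centre of its underside. Loose.
- tea_glass: Bystander: nickel tea glass holder with a full glass, 60 mm across, 92 mm high, looped handle to its +y out to 61 mm; origin at the centre of its underside. Loose.
- marker_pegs: Bystander: walnut block 34 x 110 mm (long side along its y) with four turned maple pegs, 66 mm high; origin at the centre of its underside. Loose.

How it is judged:
By the outcome, as a careful person would: the job done as asked, in the order asked, and still so for the second after the job is handed in, with the robot touching nothing.
It also fails if it takes over 64 s, if anything falls off the work surface, if the arm or the gripper's body presses on something with over 40 N, if the wrist force passes 120 N, or if a joint passes its speed limit or range.

### The arm

A 6-joint arm with a two-finger parallel gripper is mounted at the origin on the work surface. World frame = base frame: x ahead of the robot, y to its left, z up, the work surface at z = 0. Lengths are in mm, angles in rad, forces in N, time in s.
With the tool pointing down it reaches from about 275 to 825 mm from the base axis. Payload 4.9 kg.
Tool frame: the origin (TCP) lies at the very end of the fingers, on their centre line; the grasp point (between the pads) lies 19 mm behind it; z points along the fingers, y is the line along which they close (so a half turn about z gives the same grasp; the last joint's range is limited). The gripper opens to 85 mm and grips with 20 to 120 N. Pads are 22 mm wide; open, the fingers measure 114 mm over their backs; the gripper's body (76 mm by 85 mm) begins 54 mm behind the grasp point. The pads swing forward as they close: fully open they stand 13 mm farther back than shut.
Start: joints at [1.136, 0.326, -0.193, 1.052, 0, 1.437], TCP at [162.951, 525.324, 195.381] pointing down, gripper open.
Joint ranges: [-2.65, 2.65], [-0.97, 1.79], [-1.3, 1.35], [-1.93, 2.1], [-1.47, 1.37], [-3.14, 3.14]. Speed limits (rad/s): [2.57, 2.57, 3.14, 3.14, 3.14, 3.14].

### API

Orientations are given as [roll, pitch, yaw] about the fixed x, y, z axes, in that order (R = Rz(yaw) Ry(pitch) Rx(roll)).
In Python, from bench import bot, solve_ik, imaging gives the robot as it stands. Calls block until the motion is done:
- bot.move_ptp(position, orientation): joint-space move of the TCP to a pose.
- bot.movel(position, rot=None, max_speed=150, threshold=None): straight line of the TCP; rot=None keeps the orientation; max_speed is the mean speed in mm/s. With threshold (N) it stops when the force on the tool has changed by that much, and returns True; else False.
- bot.move_j(angles): joint-space move.
- bot.grip(opening, effort=None): opening from 0.0 (shut) to 1.0 (fully open); effort is the grip in N (None keeps the last); returns when the fingers have stopped.
- bot.dwell(seconds).
- solve_ik(position, orientation): joint angles nearest the present ones, or None.
- bot.get_state(): the state.
- imaging.capture(name): name is "side" or "top"; returns the picture (400x640x3 uint8, blue, green, red); there is no depth.
- imaging.camera_model(name): a dict with "K" (3x3 intrinsics, pixels), "k1" (the pictures are not rectified: a ray, as slopes to the right and down, at radius r is drawn at 1 + k1 r^2 times it, then the intrinsics apply), "position" and "rotation" of the camera in the world. Camera axes: x right, y up, looking along -z (the intrinsics and any distortion apply to the point x, -y, -z); pixel columns grow to the right and rows downward; lengths in mm; the calibration is good to about 2 mm. A picture is of the moment at which its call begins. camera_model takes no time and is no camera call.
A pose or a line that the arm cannot do raises bot.IKError and nothing moves.
- bot.sign_off(): hands the job in; it is judged then, once.
The state is a dict: "t": time; "qpos": joint angles; "joint_velocities": joint speeds; "effort": joint torques, N m; "tcp_pos": TCP position; "orientation": TCP orientation; "contact_force": force on the tool from outside, world axes, zero at the start; "wrist_torque": the same for the moment, N m; "opening": opening from 0.0 (shut) to 1.0 (fully open); "gripper_force": force on a finger pad.
Only numpy, scipy, OpenCV 4.12 (cv2) and the standard library are available. Lean on these libraries where they do the work, as an engineer would, in place of code of your own. Each camera call takes 0.05 s, during which the arm holds its last target. There are 200 camera calls.

## Working session

There is one attempt and no reset: what is moved stays moved. The work goes in short steps, each a Python script; the robot and the scene stay as the last script left them, time stands still between calls to the robot, and variables do not carry over. Pictures are saved under pics/ and viewed, at most 10 in all, crops included, and the job is handed in when it is done.

```bash
mkdir -p pics; ls; python3 - <<'E'
from bench import bot, imaging
import cv2
for n in ("side","top"):
    cv2.imwrite(f"pics/{n}0.png",imaging.capture(n))
    m=imaging.camera_model(n); print(n,m)
s=bot.get_state();print(s)
E
```

```text
pics
side {'K': array([[446.04582137,   0.        , 313.70989963],
       [  0.        , 446.04582137, 193.56794893],
       [  0.        ,   0.        ,   1.        ]]), 'k1': 0.003932123685974208, 'position': array([ 305.00806554, -908.94442011,  795.48506471]), 'rotation': array([ 0.9602724,  0.0192715, -0.2876274])}
top {'K': array([[415.82242487,   0.        , 315.7951018 ],
       [  0.        , 415.82242487, 198.95126965],
       [  0.        ,   0.        ,   1.        ]]), 'k1': -0.05603646565649101, 'position': array([ 454.15347749,   32.02348144, 1024.97188938]), 'rotation': array([ 0.16946319, -0.01170279, -1.58504605])}
{'t': 0.1, 'qpos': array([ 1.13579951e+00,  3.26847122e-01, -1.93462952e-01,  1.05199860e+00,
       -3.61436491e-05,  1.43659061e+00]), 'joint_velocities': array([ 0.00203431, -0.00153695,  0.0020844 , -0.00184074, -0.00123003,
       -0.0004861 ]), 'effort': array([ 1.36949220e-03, -4.44237792e+01,  2.63038516e+01,  7.85395765e-03,
       -2.36489791e-05,  6.93809810e-06]), 'tcp_pos': array([162.71644611, 524.79040289, 194.70045084]), 'orientation': array([-3.14008907e+00, -1.66538225e-04,  2.84080146e+00]), 'contact_force': array([-0.18230702, -0.23581628, -0.44921687]), 'wrist_torque': array([0.03984325, 0.02189473, 0.03034699]), 'gripper_force': 0.0, 'opening': 0.9959489399388596}
```

View pics/side0.png

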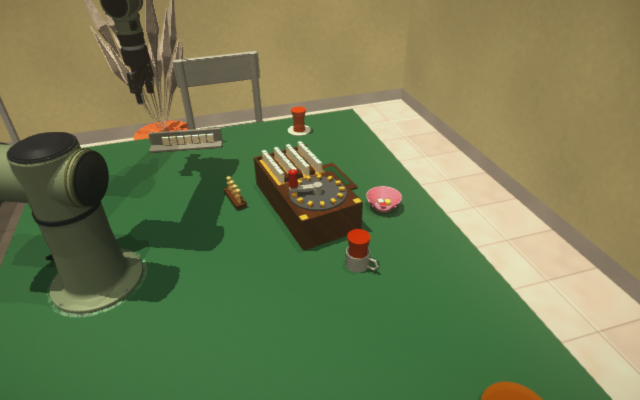

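View pics/top0.png

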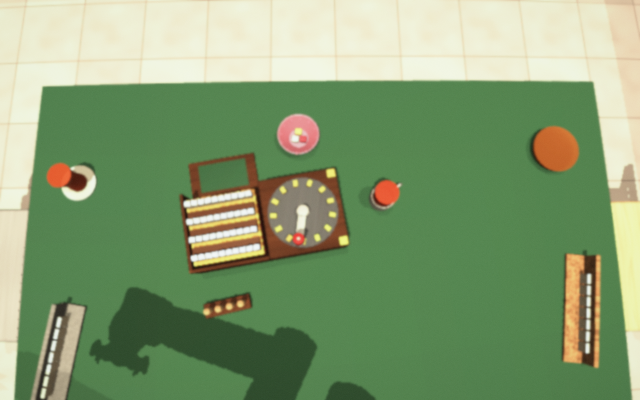

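```bash
cat > h.py <<'E'
import numpy as np, cv2
from scipy.spatial.transform import Rotation as R
from bench import imaging
def ray(n,uv):
    m=imaging.camera_model(n);K=m["K"]
    x=(uv[0]-K[0,2])/K[0,0];y=(uv[1]-K[1,2])/K[1,1]
    r0=np.hypot(x,y);r=r0
    for _ in range(10): r=r0/(1+m["k1"]*r*r)
    s=r/r0 if r0 else 1
    d=R.from_euler("xyz",m["rotation"]).as_matrix()@np.array([x*s,-y*s,-1]);return m["position"],d/np.linalg.norm(d)
def onz(n,uv,z):
    p,d=ray(n,uv);return p+d*(z-p[2])/d[2]
def red(im,roi):
    h=cv2.cvtColor(im,cv2.COLOR_BGR2HSV);m=((h[...,0]<8)|(h[...,0]>172))&(h[...,1]>180)&(h[...,2]>90)
    k=np.zeros(m.shape,bool);k[roi[1]:roi[3],roi[0]:roi[2]]=1;return (m&k).astype(np.uint8)
E
python3 - <<'E'
from h import *
t=cv2.imread("pics/top0.png");s=cv2.imread("pics/side0.png")
for n,im,roi in(("top",t,(280,222,315,255)),("side",s,(275,160,312,200))):
    m=red(im,roi);ys,xs=np.nonzero(m);print(n,len(xs),xs.min(),xs.max(),ys.min(),ys.max(),xs.mean(),ys.mean())
    c=im[roi[1]-40:roi[3]+30,roi[0]-50:roi[2]+60]
    cv2.imwrite(f"pics/{n}0c.png",cv2.resize(c,None,fx=5,fy=5,interpolation=cv2.INTER_NEAREST)) if n=="top" else cv2.imwrite(f"pics/{n}0c.png",cv2.resize(c,None,fx=5,fy=5))
    if n=="top": print("knob",onz(n,(xs.mean(),ys.mean()),179))
# yellow ring marks centre
h=cv2.cvtColor(t,cv2.COLOR_BGR2HSV);m=(h[...,0]>18)&(h[...,0]<35)&(h[...,1]>110)&(h[...,2]>140)
k=np.zeros(m.shape,np.uint8);k[170:255,262:345]=1
n,l,st,c=cv2.connectedComponentsWithStats((m&(k>0)).astype(np.uint8))
for i in range(1,n):
    if st[i,4]>5: print(st[i,4],c[i].round(1),onz("top",c[i],115)[:2].round(1))
E
```

```text
top 38 293 303 234 243 298.10526315789474 237.8421052631579
knob [519.03765441  57.14589816 179.        ]
side 123 288 297 170 187 292.1707317073171 178.2439024390244
74 [330.4 173.4] [667.5 -14.4]
30 [309.  182.7] [646.8  33.7]
31 [295. 183.] [646.4  65.1]
31 [282.6 189.8] [631.3  92.7]
28 [321.5 189.2] [631.6   6.1]
32 [274.9 201.4] [605.4 109.8]
30 [329.9 200.2] [606.6 -12. ]
32 [273.1 215.1] [574.8 113.8]
27 [331.6 214.1] [575.4 -15.2]
29 [327.4 227.4] [546.   -5.5]
28 [278.4 228.4] [545.1 102.2]
35 [289.  237.9] [524.1  79. ]
28 [317.  237.1] [525.   17.8]
65 [341.4 240. ] [518.  -35.4]
10 [304.5 241.2] [516.4  45.1]
24 [262.8 249.8] [498.8 136.1]
```

View pics/top0c.png

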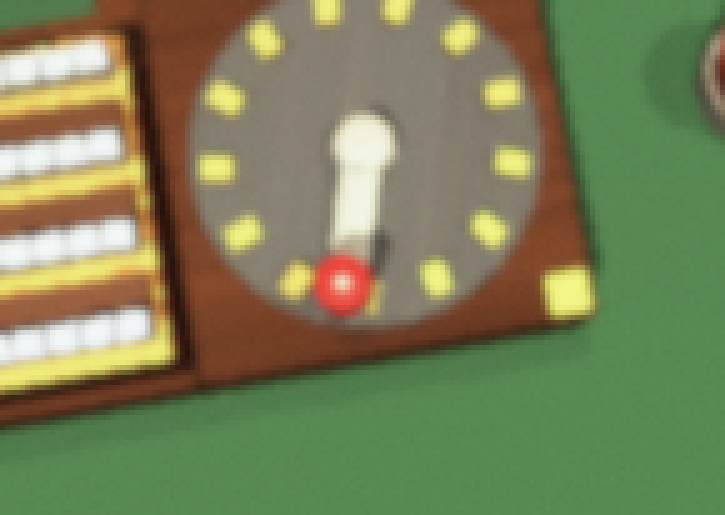

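View pics/side0c.png

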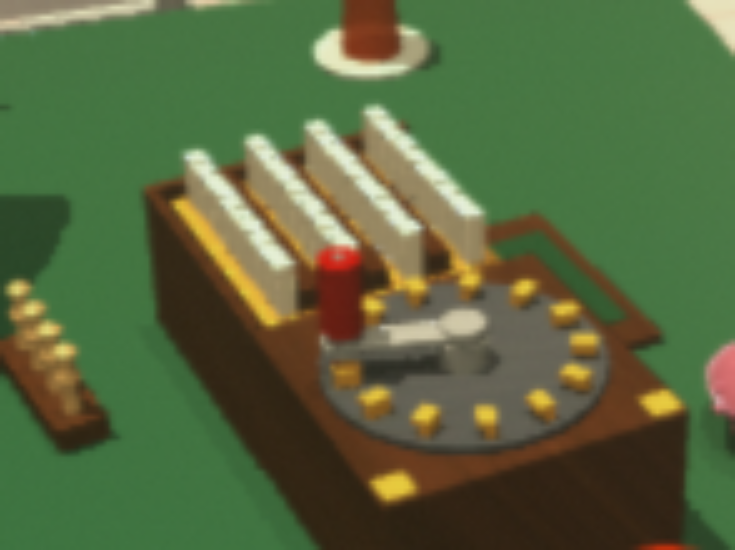

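```bash
python3 - <<'E'
from h import *
from scipy.optimize import least_squares
P=np.array([[646.8,33.7],[646.4,65.1],[631.3,92.7],[631.6,6.1],[605.4,109.8],[606.6,-12],[574.8,113.8],[575.4,-15.2],[546,-5.5],[545.1,102.2],[524.1,79],[525,17.8]])
f=least_squares(lambda q:np.hypot(*(P-q[:2]).T)-q[2],[585,50,65]);print(f.x,f.fun.round(1))
t=cv2.imread("pics/top0.png")
print("hub",onz("top",(230+362/5,182+142/5),134))
b=t[228:252,286:312].astype(int);ex=b[...,2]-b[...,1]; 
m=(ex>60).astype(np.uint8); ys,xs=np.nonzero(m); print(len(xs),xs.min()+286,xs.max()+286,ys.min()+228,ys.max()+228)
(c,r)=cv2.minEnclosingCircle(np.c_[xs,ys].astype(np.float32));c=np.array(c)+(286,228);print(c,r)
k=onz("top",c,179);print("knob",k, k[:2]-f.x[:2],np.linalg.norm(k[:2]-f.x[:2]))
# side: top cap centre in crop (340,255)/5+(225,120)
a,d=ray("side",(225+340/5,120+255/5));p,e=ray("top",c)
A=np.c_[d,-e];q=np.linalg.lstsq(A,p-a,rcond=None)[0];print("tri",a+d*q[0],p+e*q[1])
from bench import solve_ik
for yaw in np.arange(-3,3.2,.5):
    j=solve_ik([k[0],k[1],150],[np.pi,0,yaw]); print(round(yaw,1),None if j is None else np.round(j,2))
E
```

```text
[582.68027296  48.9831049   65.38493756] [ 0.5  0.3 -0.  -0.3 -0.5  0.1 -0.1 -0.8  0.3 -0.2  0.4  0.2]
hub [581.68101288  48.75842661 134.        ]
119 292 304 233 244
[298.11904716 238.35714245] 6.335850238800049
knob [517.99153443  57.12577413 179.        ] [-64.68873852   8.14266923] 65.1992020941913
tri [521.84087018  56.50173519 177.69447582] [518.10979563  57.1722766  177.43282124]
-3.0 [-0.03  0.31 -0.34  0.92  0.   -0.17]
-2.5 [-0.03  0.31 -0.34  0.92  0.   -0.67]
-2.0 [-0.03  0.31 -0.34  0.92  0.   -1.17]
-1.5 [-0.03  0.31 -0.34  0.92  0.   -1.67]
-1.0 [-0.03  0.31 -0.34  0.92  0.   -2.17]
-0.5 [-0.03  0.31 -0.34  0.92  0.   -2.67]
0.0 [-0.03  0.31 -0.34  0.92  0.    3.11]
0.5 [-0.03  0.31 -0.34  0.92  0.    2.61]
1.0 [-0.03  0.31 -0.34  0.92  0.    2.11]
1.5 [-0.03  0.31 -0.34  0.92  0.    1.61]
2.0 [-0.03  0.31 -0.34  0.92  0.    1.11]
2.5 [-0.03  0.31 -0.34  0.92  0.    0.61]
3.0 [-0.03  0.31 -0.34  0.92  0.    0.11]
```

```bash
python3 - <<'E'
from h import *
from bench import bot
o=[np.pi,0,1.445];k=np.array([518.2,57.1])
s=bot.get_state();bot.movel([*s["tcp_pos"][:2],260])
bot.move_ptp([*k,250],o); bot.dwell(.3)
f0=bot.get_state()["contact_force"];print(f0)
print(bot.movel([*k,148],max_speed=60,threshold=6))
s=bot.get_state();print(s["t"],s["tcp_pos"],s["contact_force"])
a=[imaging.capture(n) for n in("side","top")]
cv2.imwrite("pics/a.png",np.vstack([cv2.resize(a[0][100:240,220:400],None,fx=3,fy=3)[:300],cv2.resize(a[1][160:280,230:410],None,fx=3,fy=3)[:300]]))
E
```

```text
[0.95598707 0.04925205 0.18697288]
False
4.9417 [518.48145301  57.10075287 148.33308727] [ 0.70693591 -0.09638996  0.08689397]
```

View pics/a.png

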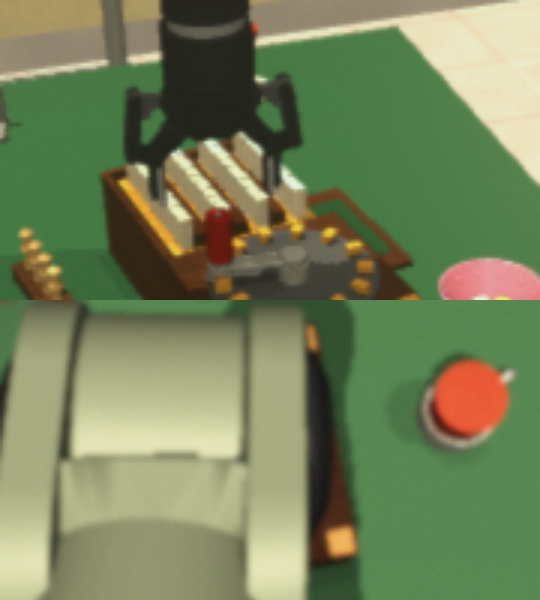

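```bash
python3 - <<'E'
from h import *
for uv in((272.3,166.5),(309.5,163)):
    for z in(150,161,170): print(onz("side",uv,z).round(1))
print(onz("side",(293,171),179))
im=imaging.capture("side");cv2.imwrite("pics/b.png",cv2.resize(im[120:210,250:340],None,fx=6,fy=6,interpolation=cv2.INTER_CUBIC))
E
```

```text
[482.7 140.6 150. ]
[479.7 122.7 161. ]
[477.2 108.1 170. ]
[586.  126.2 150. ]
[581.2 108.5 161. ]
[577.3  94.1 170. ]
[521.3826559   54.46154015 179.        ]
```

View pics/b.png

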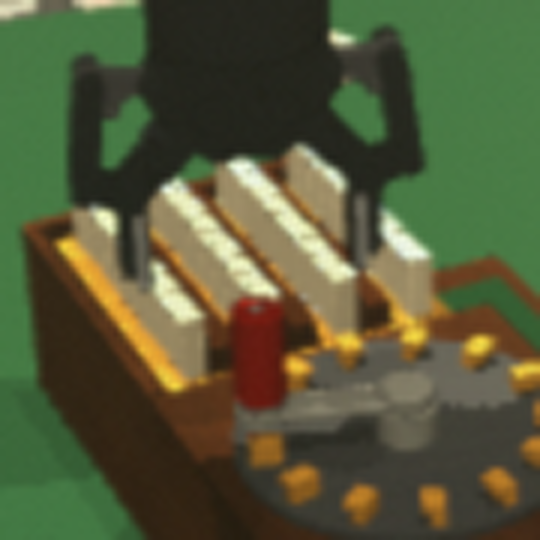

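```bash
cat >> h.py <<'E'
def proj(n,P):
    m=imaging.camera_model(n);c=R.from_euler("xyz",m["rotation"]).as_matrix().T@(np.asarray(P,float)-m["position"])
    x,y=c[0]/-c[2],-c[1]/-c[2];s=1+m["k1"]*(x*x+y*y);K=m["K"];return np.array([K[0,0]*x*s+K[0,2],K[1,1]*y*s+K[1,2]]).round(1)
E
python3 - <<'E'
from h import *
from bench import bot
s=bot.get_state();print(s["t"],s["tcp_pos"],s["orientation"],s["qpos"],s["opening"],s["contact_force"])
print("start tcp",proj("side",[163,525,195]),proj("side",[163,525,208]))
print("now",proj("side",[518,57,148]),proj("side",[518,57,161]),proj("side",[518,57,187]))
print("box base of arm",proj("side",[0,0,0]))
im=imaging.capture("side");a=cv2.imread("pics/side0.png")
cv2.imwrite("pics/c.png",np.hstack([cv2.resize(a[0:130,80:200],None,fx=3,fy=3),cv2.resize(im[60:190,230:350],None,fx=3,fy=3)]))
E
```

```text
5.0917 [518.36193426  57.08964714 148.20799879] [ 3.14117353e+00 -6.33252757e-05  1.44500485e+00] [-3.19281331e-02  3.11257365e-01 -3.41516951e-01  9.17598798e-01
  2.37640464e-05  1.66465968e+00] 0.999685526794221 [ 1.31366881 -0.63523668 -0.76565264]
start tcp [149.5 111.7] [148.5 108. ]
now [292.1 180.7] [291.8 176.5] [291.4 168.1]
box base of arm [ 97.6 278.5]
```

View pics/c.png

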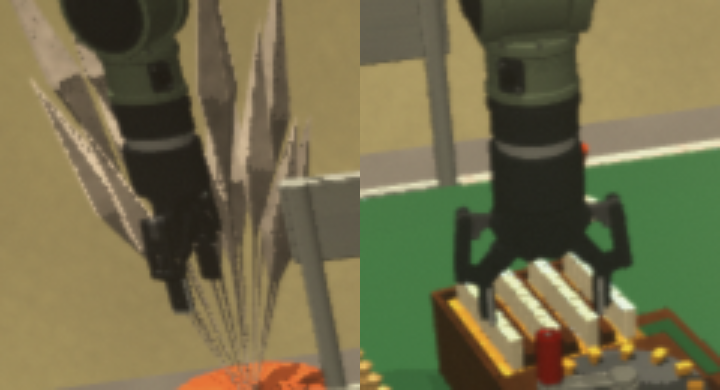

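```bash
python3 - <<'E'
from h import *
from bench import bot
bot.movel([518,57,260],max_speed=250)
bot.move_ptp([480,-300,150],[np.pi,0,1.445]); bot.grip(0.0)
s=bot.get_state();print(s["t"],s["tcp_pos"]);P=s["tcp_pos"]
ps,pt=proj("side",P),proj("top",P);print(ps,pt)
a,b=imaging.capture("side"),imaging.capture("top")
cr=lambda im,p:cv2.resize(im[int(p[1])-60:int(p[1])+40,int(p[0])-50:int(p[0])+50],None,fx=4,fy=4)
cv2.imwrite("pics/d.png",np.hstack([cr(a,ps),cr(b,pt)]));print(ps.astype(int)-(50,60),pt.astype(int)-(50,60))
print("contact",bot.movel([480,-300,-5],max_speed=70,threshold=5)); s=bot.get_state();print(s["t"],s["tcp_pos"],s["contact_force"])
bot.movel([480,-300,150],max_speed=250)
E
```

```text
7.9083 [ 479.98610541 -300.06019637  149.99509103]
[317.5 276.7] [467.9 254.8]
[267 216] [417 194]
contact False
10.375 [ 480.19457293 -300.15299757   -4.72005434] [ 0.52835795  0.52687816 -0.70181738]
```

View pics/d.png

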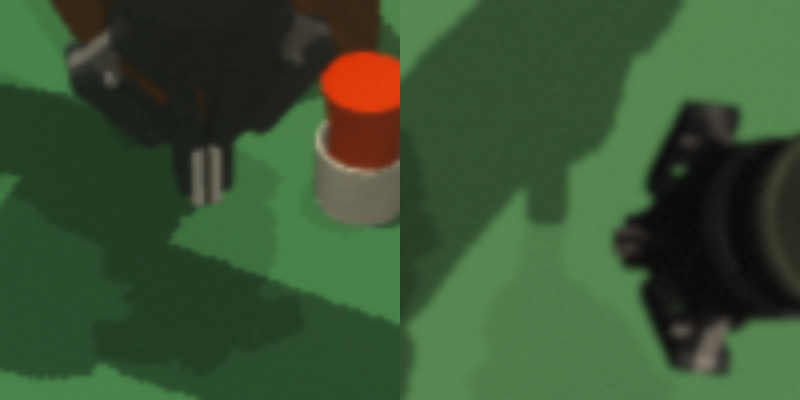

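```bash
python3 - <<'E'
from h import *
a,d=ray("side",(318.3,266.8));p,e=ray("top",(471.5,254.8))
q=np.linalg.lstsq(np.c_[d,-e],p-a,rcond=None)[0];print("tri",a+d*q[0],p+e*q[1])
E
```

```text
tri [ 482.43380285 -298.83816854  175.32232858] [ 479.13228913 -298.22057936  174.98535495]
```

```bash
python3 - <<'E'
from bench import bot
bot.movel([480,-300,-8],max_speed=200)
print(bot.movel([480,-300,-45],max_speed=20,threshold=4)); s=bot.get_state();print(s["t"],s["tcp_pos"],s["contact_force"])
bot.movel([480,-300,10],max_speed=200)
E
```

```text
True
13.3667 [ 479.89637361 -299.90433501  -35.83281487] [-0.06578143  0.25363255  5.79539181]
```

```bash
python3 - <<'E'
from h import *
from bench import bot
k=[518.4,57.1]
bot.movel([480,-300,220],max_speed=300); bot.grip(1.0)
bot.move_ptp([*k,205],[np.pi,0,1.445]); bot.dwell(.2)
print(bot.movel([*k,116],max_speed=70,threshold=6))
s=bot.get_state();print(s["t"],s["tcp_pos"],s["contact_force"])
im=imaging.capture("side");cv2.imwrite("pics/e.png",cv2.resize(im[120:210,250:340],None,fx=6,fy=6,interpolation=cv2.INTER_CUBIC))
E
```

```text
False
18.3583 [518.84014186  57.07534791 116.48061467] [ 1.18873616 -1.27876057  0.14593164]
```

View pics/e.png

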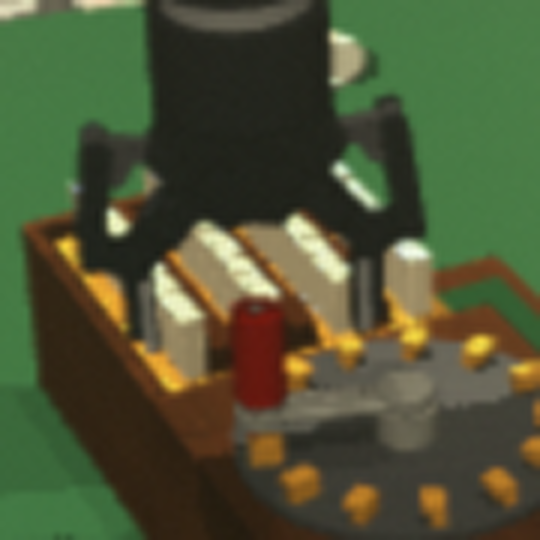

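```bash
python3 - <<'E'
from h import *
from bench import bot
def st(l):
    s=bot.get_state();print(l,round(s["t"],2),s["tcp_pos"].round(2),s["contact_force"].round(2),s["wrist_torque"].round(2),round(s["gripper_force"],1),round(s["opening"],3))
bot.movel([519.8,57,116.2],max_speed=20);bot.dwell(.2);st("pre")
bot.grip(0.0,45);bot.dwell(.2);st("grip")
im=imaging.capture("side");cv2.imwrite("pics/f.png",cv2.resize(im[120:210,250:340],None,fx=6,fy=6,interpolation=cv2.INTER_CUBIC))
E
```

```text
pre 18.86 [519.79  57.01 116.21] [0.47 0.22 0.85] [-0.03 -0.    0.01] 0.0 0.995
grip 19.65 [519.5   57.06 116.32] [-3.16 -0.43  5.24] [-0.05  0.65  0.03] 44.0 0.264
```

View pics/f.png

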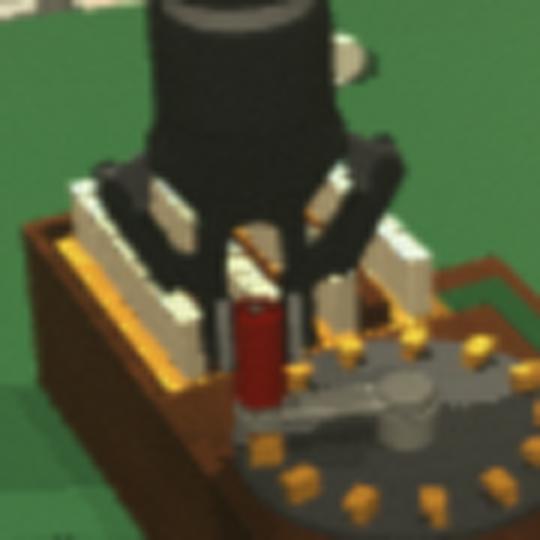

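```bash
cat > c.py <<'E'
from h import *
from bench import bot
def rd(c,l=None):
    F=[];
    for _ in range(3): F.append(bot.get_state()["contact_force"]);bot.dwell(.01)
    s=bot.get_state();p=s["tcp_pos"];f=np.mean(F,0);d=p[:2]-c;th=np.arctan2(d[1],d[0]);er=np.array([np.cos(th),np.sin(th)]);et=np.array([-er[1],er[0]])
    fr,ft=f[:2]@er,f[:2]@et
    if l is not None: print(l,round(s["t"],2),"th",round(th%(2*np.pi),3),"r",round(np.hypot(*d),1),"z",p[2].round(1),"Fr %.1f Ft %.1f Fz %.1f"%(fr,ft,f[2]),round(s["gripper_force"]))
    return th,fr,ft,f[2],er
E
python3 - <<'E'
from c import *
c=np.array([583.8,49.]);p=bot.get_state()["tcp_pos"];d=p[:2]-c;r=np.hypot(*d);t0=np.arctan2(d[1],d[0])
rd(c,"0")
for i in range(1,8):
    t=t0-i/65; bot.movel([c[0]+r*np.cos(t),c[1]+r*np.sin(t),p[2]],max_speed=12)
    q=rd(c,i)
    if abs(q[2])>14: print("stop");break
E
```

```text
0 19.73 th 3.017 r 64.8 z 116.3 Fr 2.4 Ft 0.4 Fz 4.6 44
1 20.0 th 3.013 r 64.8 z 116.3 Fr 3.5 Ft 4.0 Fz 4.4 44
2 20.27 th 3.008 r 64.8 z 116.3 Fr 2.4 Ft 6.3 Fz 5.0 44
3 20.55 th 2.994 r 64.8 z 116.3 Fr 3.5 Ft 5.9 Fz 4.8 44
4 20.82 th 2.979 r 64.8 z 116.3 Fr 2.8 Ft 6.5 Fz 5.4 44
5 21.1 th 2.963 r 64.8 z 116.4 Fr 2.7 Ft 6.6 Fz 4.9 44
6 21.38 th 2.947 r 64.8 z 116.4 Fr 2.1 Ft 6.5 Fz 5.1 44
7 21.65 th 2.932 r 64.8 z 116.3 Fr 2.0 Ft 6.6 Fz 5.4 44
```

```bash
python3 - <<'E'
from c import *
c=np.array([583.8,49.]);r=64.8
t0=3.017-8.6/65
xy=lambda t:[c[0]+r*np.cos(t),c[1]+r*np.sin(t)]
bot.movel([*xy(t0),116.3],max_speed=12);q=rd(c,"wound")
if abs(q[2])<14:
  for h in (1.5,3,4.5,6,8,10,12,13.5):
    bot.movel([*xy(t0),116.3+h],max_speed=15);q=rd(c,h)
    if q[3]<-14: print("stop");break
E
```

```text
wound 21.96 th 2.905 r 64.8 z 116.3 Fr 2.6 Ft 6.8 Fz 5.6 44
1.5 22.23 th 2.911 r 64.9 z 116.6 Fr -1.1 Ft 5.9 Fz -5.2 44
3 22.51 th 2.911 r 64.9 z 117.9 Fr -0.7 Ft 5.9 Fz -5.6 44
4.5 22.78 th 2.912 r 64.9 z 119.4 Fr -1.0 Ft 6.5 Fz -5.5 44
6 23.06 th 2.912 r 64.9 z 120.9 Fr -1.2 Ft 6.5 Fz -5.7 44
8 23.37 th 2.913 r 65.0 z 122.8 Fr -1.4 Ft 6.2 Fz -6.3 44
10 23.68 th 2.913 r 65.0 z 124.8 Fr -1.0 Ft 6.2 Fz -6.2 44
12 23.98 th 2.913 r 65.0 z 126.7 Fr -1.6 Ft 6.7 Fz -6.6 44
13.5 24.26 th 2.913 r 65.0 z 128.2 Fr -1.3 Ft 6.2 Fz -6.8 44
```

```bash
cat > low.py <<'E'
from c import *
c=np.array([583.8,49.]);r=64.8;z=130.3;t=3.017-8.6/65;n=0;base=[];ok=False
while t<3.017+2.65:
    n+=1; dt=.08 if t<3.017+1.25 else (.024 if not base or q[2]>.6*np.median(base) else .010)
    t+=dt;bot.movel([c[0]+r*np.cos(t),c[1]+r*np.sin(t),z],max_speed=25)
    q=rd(c,n if (n%4==0 or (base and q[2]<.75*np.median(base))) else None)
    c=c+.06*np.clip(q[1],-8,8)*q[4]
    if abs(q[1])>14 or q[3]<-16 or q[3]>4 or abs(q[2])>12: rd(c,"abort");break
    if dt>.05: base.append(q[2])
    if q[2]<.1:
        bot.dwell(.1);q=rd(c,"check")
        if q[2]<.5: ok=True;break
print(ok,t,c,np.round(base,1)); np.save("s.npy",[*c,t,z])
E
python3 low.py
```

```text
4 25.79 th 3.233 r 65.1 z 128.8 Fr 0.3 Ft 6.6 Fz -6.9 44
8 27.32 th 3.555 r 65.0 z 129.0 Fr 1.0 Ft 7.1 Fz -7.2 44
12 28.86 th 3.881 r 64.7 z 129.4 Fr 2.1 Ft 6.3 Fz -7.1 45
16 30.39 th 4.209 r 64.5 z 129.6 Fr 1.4 Ft 6.5 Fz -7.2 44
20 31.71 th 4.419 r 64.4 z 129.7 Fr 1.1 Ft 7.5 Fz -6.7 44
24 32.81 th 4.515 r 64.3 z 129.7 Fr 0.9 Ft 6.6 Fz -7.2 44
28 33.91 th 4.612 r 64.3 z 129.7 Fr 0.6 Ft 6.5 Fz -6.8 44
32 35.01 th 4.709 r 64.3 z 129.6 Fr -0.2 Ft 6.7 Fz -6.6 44
36 36.11 th 4.805 r 64.3 z 129.6 Fr 0.2 Ft 6.6 Fz -6.9 44
40 37.21 th 4.901 r 64.3 z 129.5 Fr 0.3 Ft 6.5 Fz -7.4 44
43 38.03 th 4.924 r 64.4 z 130.0 Fr -1.0 Ft 3.9 Fz -7.1 45
44 38.31 th 4.929 r 64.5 z 130.2 Fr -1.0 Ft 2.9 Fz -7.0 45
45 38.58 th 4.937 r 64.5 z 130.1 Fr -2.0 Ft 1.6 Fz -7.4 45
46 38.86 th 4.945 r 64.7 z 130.0 Fr -2.6 Ft 0.6 Fz -6.9 45
47 39.13 th 4.955 r 64.8 z 130.1 Fr -1.2 Ft -1.8 Fz -7.4 45
check 39.26 th 4.957 r 64.9 z 130.1 Fr -1.7 Ft -1.8 Fz -7.0 45
True 4.964692307692308 [583.04212944  48.21017721] [7.1 7.3 7.3 6.6 6.8 7.3 7.  7.1 6.5 7.  6.8 6.3 7.  7.3 6.9 6.5 7.  6.7]
```

```bash
python3 - <<'E'
from c import *
x,y,t,z=np.load("s.npy");c=np.array([x,y]);t-=.006;r=64.8
bot.movel([x+r*np.cos(t),y+r*np.sin(t),z],max_speed=10);bot.dwell(.1);rd(c,"ease")
bot.grip(1.0);bot.dwell(.3);rd(c,"open")
p=bot.get_state()["tcp_pos"];bot.movel([p[0],p[1],260],max_speed=120)
bot.move_ptp([400,-250,260],[np.pi,0,1.445]);bot.dwell(.3)
im=imaging.capture("side");m=red(im,(270,150,350,215));ys,xs=np.nonzero(m);print(xs.mean(),ys.mean(),ys.min())
k=[583+65*np.cos(t),48.5+65*np.sin(t)];print([proj("side",[*k,h]) for h in(179,191)],bot.get_state()["t"],bot.get_state()["contact_force"])
im=imaging.capture("top");b=im.astype(int);mm=(b[...,2]-b[...,1]>60);mm[:,:270]=0;mm[:,350:]=0;mm[:170]=0;mm[255:]=0
ys,xs=np.nonzero(mm);print(len(xs),xs.mean() if len(xs) else 0,ys.mean() if len(xs) else 0,proj("top",[*k,179]))
E
```

```text
ease 39.63 th 4.957 r 64.9 z 130.3 Fr -1.5 Ft -0.9 Fz -7.2 45
open 40.59 th 4.958 r 64.8 z 130.3 Fr -0.3 Ft -0.2 Fz 0.1 0
329.6901408450704 183.7112676056338 175
[array([329.6, 179.7]), array([329.6, 175.7])] 43.35 [-0.24097312 -0.54126836 -1.44384321]
153 327.4901960784314 202.51633986928104 [332.5 198.7]
```

```bash
python3 -c "
from bench import bot
print(bot.sign_off())"
```

```text
the job is handed in; nothing more can be done
None
```

I let the tray down and felt it land on the felt racks at about 1.94 rad of crank, then let go of the knob, moved the arm clear and handed the job in at about 43 s; the last side view suggests the knob stayed about 10 mm up, probably with the pawl's foot on a tooth.

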